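# Screw the cap onto the grinding jar

## Robot

A 7-joint arm with a two-finger parallel gripper is mounted at the origin on a cart in front of the work surface, level with it; the furniture and walls round the work are solid. World frame = base frame: x ahead of the robot, y to its left, z up, the work surface at z = 0. Lengths are in m, angles in rad, forces in N, time in s.
With the tool pointing down it reaches from about 0.425 to 0.825 m from the base axis. Payload 3.6 kg.
Tool frame: the origin (TCP) lies at the very end of the fingers, on their centre line; the grasp point (between the pads) lies 19 mm behind it; z points along the fingers, y is the line along which they close (so a half turn about z gives the same grasp; the last joint's range is limited). The gripper opens to 85 mm and grips with 20 to 120 N. Pads are 22 mm wide; open, the fingers measure 114 mm over their backs; the gripper's body (76 mm by 85 mm) begins 54 mm behind the grasp point. The pads swing forward as they close: fully open they stand 13 mm farther back than shut.
Start: joints at [-1.141, 0.615, -0.013, 1.423, 0.008, 1.103, -0.04], TCP at [0.287, 0.583, 0.201] pointing down, gripper open.
Joint ranges: [-3.12, 3.12], [-0.3, 2.06], [-1.34, 1.32], [0.26, 2.42], [-1.36, 4.5], [0.01, 1.98], [-2.84, 2.84]. Speed limits (rad/s): [2.79, 2.79, 3.14, 3.14, 3.14, 3.14, 3.14].

## Interface

Orientations are given as a rotation vector (axis times angle).
In Python, from workcell import telemetry, viewer, ticket gives the robot as it stands. The module is installed in compiled form; this text tells all that it offers.
- The arm moves only by the tool arm_command, never from a script. Its argument "plan" is a list of rows, each an object with "dp": the shift along the world's x, y, z in m, a list of three; "turn": the turn about the world's z in rad. In form: [{"dp": [x, y, z], "turn": turn}, ...]. A call has exactly 8 rows; each row shifts and turns the commanded pose from where the row before left it; what a row does not reach is not made up. A row lasts 1/10 s, in which the tool goes at most 50 mm and 8.59 degrees, less where a joint would pass 70% of its speed; a pose out of reach is approached as far as the arm can. A call with a gripper value outside its range is refused whole. "fingers" is the closure, from 0 (fully open) to 1 (shut), set as the call begins (left out, the last holds). The fingers move at their own pace and stop on an object; the grip force is fixed at half the most. Time passes only in rows, so rows that do not move let the fingers close, or fill a call up. It gives the time, the measured TCP pose, the force, the opening and the grip force at its end, in the units of the state.
- telemetry.sense(): the state, without advancing time (a new reading comes with each control period).
- viewer.grab_frame(name): name is "side" or "top" or "wrist"; returns the picture (480x640x3 uint8, red, green, blue); there is no depth.
- viewer.camera_params(name): a dict with "mtx" (3x3 intrinsics, pixels), "R" (3x3) and "t" (3): a world point X has camera coordinates R X + t. Camera axes: x right, y down, z forward; pixel columns grow to the right and rows downward; lengths in m; the calibration is good to about 2 mm. The wrist camera is an equidistant fisheye: a pixel r from the principal point sees the ray r / f radians off the axis. A picture is of the moment at which its call begins: read the wrist's pose just before it. camera_params takes no time and is no camera call; for the wrist camera it gives the pose at the moment of the call.
- ticket.close_job(): hands the job in; it is judged then, once.
The state is a dict: "t": time; "joint_positions": joint angles; "dq": joint speeds; "tau": joint torques, N m; "eef_pos": TCP position; "orientation": TCP orientation; "ft_force": force on the tool from outside, world axes, zero at the start; "wrist_torque": the same for the moment, N m; "finger_gap": opening from 0.0 (shut) to 1.0 (fully open); "grasp_force": force on a finger pad.
Only numpy, scipy, OpenCV 4.12 (cv2) and the standard library are available. Lean on these libraries where they do the work, as an engineer would, in place of code of your own. Each camera call takes 0.05 s, during which the arm holds its last target. There are 200 camera calls.

## Task

Close the steel grinding jar: pick up its bar-handled screw cap, set it level on the jar's neck and screw it fully home (clockwise), then let go. The thread takes only from its start, which you have to feel for: back the cap anticlockwise until it drops in with a click, then turn it forward. Do not force it: never wrench the jar round or press it hard down in its rubber cradle, and leave the things standing near alone.

Things in the scene. Friction and masses are not known exactly. Their poses are not given: they have to be found in the camera images.
- cap: aluminium screw cap, 60 mm across, about 160 g, standing skirt down on the worktop at any yaw. Origin: centre of its underside, z up. Skirt 24 mm high, open below; a disc up to 29 mm; then a bar handle along the cap's x axis, 52 mm long, 14 mm wide (along y), from 29 to 55 mm above the underside, to be pinched across its width
- cap_grip (a point): middle of the cap's bar handle, 46 mm above the cap's underside; axes as the cap's
- cap_lugs (a point): on the cap's axis, 4 mm above its underside, at the height of three round lugs (4 mm thick, 120 degrees apart) that point inwards from the skirt to a radius of 20.5 mm. This point's height relative to point thread tells how far the cap is on (see there)
- cradle: round grey holder, 100 mm across and 37 mm high, fixed to the worktop, in which the steel jar (78 mm across, shoulder 74.5 mm above the worktop) stands on rubber. Origin: centre of its underside, z up. Its yaw says nothing of where the thread starts lie. Left of the work (y -0.05 to 0.17, x 0.43 to 0.72) stands a balance 0.31 m tall: keep clear
- mouth (a point): centre of the top of the jar's neck, 99.5 mm above the worktop, fixed to the cradle, z up. The neck is closed by a disc, 37 mm across, chamfered by 3 mm at the top: 2 mm play all round inside the cap's lugs. Outside it runs a right-hand thread with three starts 120 degrees apart; where they lie differs every time and is not given
- thread (a point): on the neck's axis, 6.5 mm below mouth. Height of cap_lugs above it: +2 to -4 mm on top of the ridges (falls clockwise to a hard step, rises anticlockwise); within 120 deg of backing the lugs drop over a ridge's end to -6 mm (the click; further backing soon stops hard); then clockwise 85 to 105 deg down to a hard stop, home, at -12 mm. Set down by chance: on a step (0 mm) or in a start
- jar_press (a joint): how far the jar is pushed down into its rubber (m, 0 at rest, positive down). The rubber is a spring of 2.5 N per mm, so this reads the downward push. More than 8 mm (20 N) is too hard
- jar_twist (a joint): how far the jar is turned in its rubber (rad, 0 at rest, positive anticlockwise from above). The rubber is a spring of 3 N m per rad, so this reads the twisting moment. More than 0.16 rad (0.48 N m) either way is wrenching
- mortar_cube: bystander: grey-brown mortar cube of 51 mm behind the work; origin at the centre of its underside
- ring: bystander: dark steel ring, 49 mm across and 37 mm high, behind the work; origin at the centre of its underside
- weight: bystander: whitish knobbed calibration weight, 30 mm across and 42 mm high, behind the work; origin at the centre of its underside
Things that resemble listed ones, but are neither listed nor needed, are in the scene too. What is shaped like the cap but green is not meant.

How it is judged:
By the outcome, as a careful person would: the job done as asked, in the order asked, and still so for the second after the job is handed in, with the robot touching nothing.
It also fails if it takes over 72 s, if anything falls off the work surface, if the arm or the gripper's body presses on something with over 40 N, if the wrist force passes 120 N, or if a joint passes its speed limit or range.

## Working session

There is one attempt and no reset: what is moved stays moved. The work goes in short steps, Python scripts to look and compute and a tool call to move; the robot and the scene stay as the last step left them, time stands still between calls to the robot, and variables do not carry over. Pictures are saved under pics/ and viewed, at most 10 in all, crops included, and the job is handed in when it is done.

Besides the shell and the picture viewer there is one more tool, called as name(argument=value, ...), one argument or row to a line, values as JSON. arm_command: Moves the arm, as the interface text tells. Its arguments: {"type":"object","properties":{"plan":{"type":"array"},"fingers":{"type":"number"}},"required":["plan"]}

```bash
mkdir -p pics
python3 - <<'E'
from workcell import telemetry, viewer
import cv2, numpy as np
s=telemetry.sense(); print({k:np.round(v,4).tolist() for k,v in s.items()})
ims=[]
for n in ["side","top"]:
    p=viewer.camera_params(n); print(n,{k:np.round(v,4).tolist() for k,v in p.items()})
    im=viewer.grab_frame(n); cv2.imwrite(f"pics/{n}0.png",im[:,:,::-1])
E
```

```text
{'t': 0.0, 'joint_positions': [-1.1405, 0.6159, -0.0126, 1.4249, 0.0081, 1.1034, -0.0404], 'dq': [0.0004, -0.0015, -0.0022, 0.0002, 0.001, 0.0008, 0.0011], 'tau': [-0.0002, -46.9217, 0.2591, -17.1034, 0.01, 0.0095, -0.0], 'eef_pos': [0.2863, 0.5826, 0.1998], 'orientation': [-0.711, -3.0595, 0.004], 'ft_force': [-0.281, 0.2398, -0.751], 'wrist_torque': [0.0131, 0.0308, -0.0081], 'grasp_force': 0.0, 'finger_gap': 0.9997}
side {'mtx': [[553.9585, 0.0, 320.248], [0.0, 553.9585, 236.2145], [0.0, 0.0, 1.0]], 'R': [[0.9089, -0.4167, -0.0172], [-0.1997, -0.3987, -0.895], [0.3661, 0.8169, -0.4456]], 't': [-0.6289, 0.1158, 0.8604]}
top {'mtx': [[579.0792, 0.0, 316.0652], [0.0, 579.0792, 230.6405], [0.0, 0.0, 1.0]], 'R': [[-0.0837, -0.9965, 0.006], [-0.9745, 0.0806, -0.2093], [0.208, -0.0234, -0.9778]], 't': [-0.1901, 0.6073, 0.9113]}
```

View pics/top0.png

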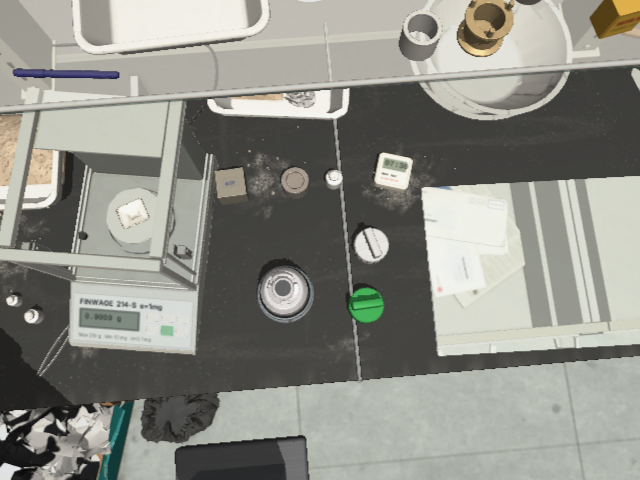

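View pics/side0.png

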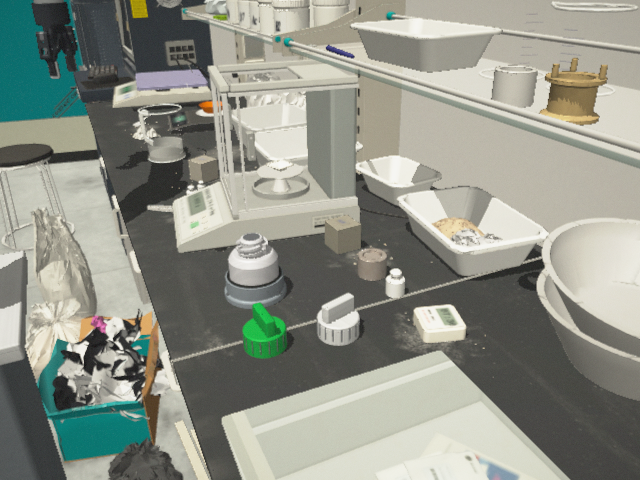

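Top view: the cradle and jar are at (285,290). There are two cap-shaped things: a grey aluminium one at (371,243) and a green one at (367,305). The grey one fits, since green is excluded. In the side view it is at (338,320). Next I'll measure it and confirm in a crop.

```bash
cat > h.py <<'E'
import numpy as np, cv2
from workcell import telemetry, viewer
P={n:viewer.camera_params(n) for n in ("side","top")}
def proj(n,X):
    p=P[n]; c=np.atleast_2d(X)@np.array(p["R"]).T+p["t"]; u=c@np.array(p["mtx"]).T
    return u[:,:2]/u[:,2:]
def back(n,uv,z):
    p=P[n]; R=np.array(p["R"]); d=R.T@np.linalg.inv(p["mtx"])@np.r_[uv,1]; c=-R.T@p["t"]
    return c+d*(z-c[2])/d[2]
def circ(x,y,z,r):
    a=np.linspace(0,2*np.pi,60); return np.c_[x+r*np.cos(a),y+r*np.sin(a),0*a+z]
def bar(x,y,yaw,z0=.055):
    c,s=np.cos(yaw),np.sin(yaw)
    return np.array([[x+c*a-s*b,y+s*a+c*b,z0] for a,b in ((.026,.007),(-.026,.007),(-.026,-.007),(.026,-.007))])
def crop(n,im,curves,cx,cy,w=110,h=82,k=5):
    o=cv2.resize(np.ascontiguousarray(im[cy-h//2:cy+h//2,cx-w//2:cx+w//2,::-1]),None,fx=k,fy=k,interpolation=cv2.INTER_CUBIC)
    for X,col in curves:
        q=((proj(n,X)-[cx-w//2,cy-h//2]+.5)*k).astype(np.int32); cv2.polylines(o,[q],True,col,1)
    return o
E
python3 - <<'E'
from h import *
print("cap disc", back("top",(371,245),.029), back("side",(338,318),.029))
print("barends top", back("top",(366,230),.055), back("top",(377,256),.055))
print("barends side", back("side",(323,313),.055), back("side",(352,299),.055))
print("jar mouth", back("top",(284,289),.0995), "cradle", back("top",(286,292),.037),back("side",(255,283),.037))
t=cv2.imread("pics/top0.png")[:,:,::-1]; s=cv2.imread("pics/side0.png")[:,:,::-1]
A=np.hstack([crop("top",t,[],371,245,80,80,5),crop("top",t,[],285,290,80,80,5)])
cv2.imwrite("pics/c1.png",A)
E
```

```text
cap disc [ 0.56365741 -0.33392641  0.029     ] [ 0.5625852  -0.34281847  0.029     ]
barends top [ 0.58557635 -0.32505247  0.055     ] [ 0.53937095 -0.33900577  0.055     ]
barends side [ 0.53327387 -0.35716081  0.055     ] [ 0.58377643 -0.34392422  0.055     ]
jar mouth [ 0.49167272 -0.18034594  0.0995    ] cradle [ 0.49347077 -0.18085965  0.037     ] [ 0.48462149 -0.21456971  0.037     ]
```

View pics/c1.png

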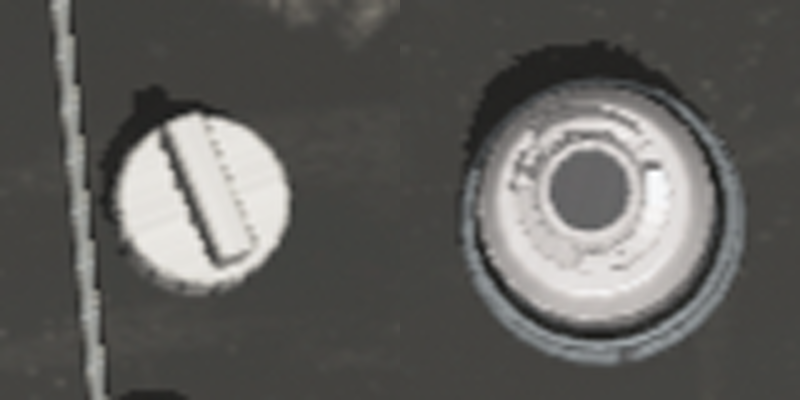

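Left: the aluminium cap, confirmed, with its bar running steeply. Right: the jar neck, centred at about (283,288). Next I'll overlay models in both views to refine this.

Run:
```python
from h import *
print("disc",back("top",(371.7,244.5),.029),"bar",back("top",(373.1,242.1),.055),"mouth",back("top",(283,288),.0995),"cradle",back("top",(285.7,294.2),.037))
c=[back("top",(331+a/5,205+b/5),.055) for a,b in((165,125),(205,112),(255,245),(220,262))]
d=(c[0]+c[1]-c[2]-c[3])/2;yaw=np.arctan2(d[1],d[0]); print("barlen",np.linalg.norm(d),"yaw",yaw)
t=cv2.imread("pics/top0.png")[:,:,::-1]; s=cv2.imread("pics/side0.png")[:,:,::-1]
x,y=(back("top",(371.7,244.5),.029)[:2]+back("top",(373.1,242.1),.055)[:2])/2
X,Y=back("top",(283,288),.0995)[:2]
print(x,y,X,Y)
G,B=(0,0,255),(255,0,0)
cap=[(circ(x,y,.029,.03),G),(circ(x,y,0,.03),G),(bar(x,y,yaw),B)]
jar=[(circ(X,Y,.0995,.0155),G),(circ(X,Y,.0745,.039),B),(circ(X,Y,.037,.05),G)]
r1=np.hstack([crop("top",t,cap,371,245,80,60,5),crop("top",t,jar,285,290,80,60,5)])
r2=np.hstack([crop("side",s,cap,338,318,80,60,5),crop("side",s,jar,253,270,80,60,5)])
cv2.imwrite("pics/c2.png",np.vstack([r1,r2]))
```

```text
disc [ 0.56443771 -0.3352333   0.029     ] bar [ 0.56368687 -0.33493051  0.055     ] mouth [ 0.49339241 -0.1788766   0.0995    ] cradle [ 0.48979507 -0.1800817   0.037     ]
barlen 0.04958677083191835 yaw 0.2632305924080516
0.5640622908008324 -0.3350819016760575 0.49339240727340955 -0.17887660321400978
```

View pics/c2.png

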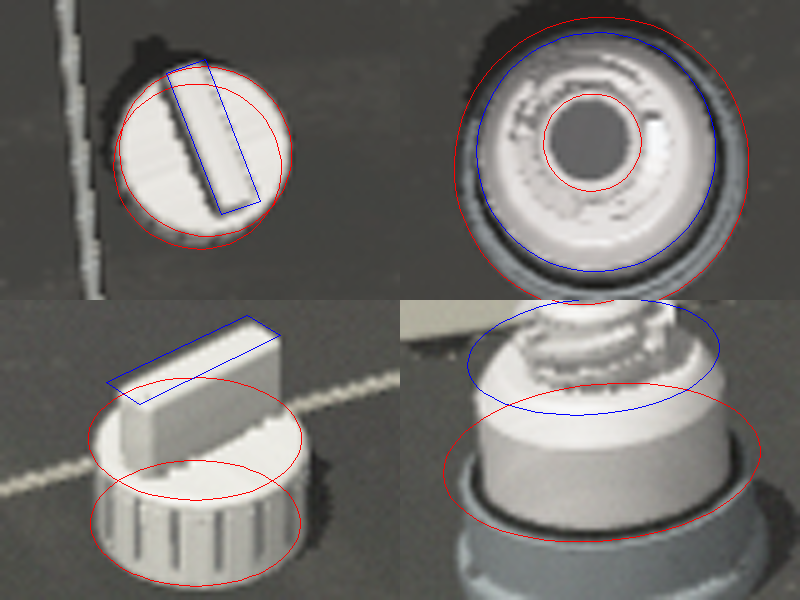

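The overlays agree within about 2 mm. Cap at (0.564, -0.335) with yaw 0.26, mouth at (0.493, -0.179). I'll go up and over the balance.

arm_command(
  plan=[
    {"dp": [0, 0, 0.045], "turn": 0},
    {"dp": [0, 0, 0.045], "turn": 0},
    {"dp": [0, 0, 0.045], "turn": 0},
    {"dp": [0, 0, 0.045], "turn": 0},
    {"dp": [0, 0, 0.045], "turn": 0},
    {"dp": [0.02, -0.045, 0], "turn": -0.1275},
    {"dp": [0.02, -0.045, 0], "turn": -0.1275},
    {"dp": [0.02, -0.045, 0], "turn": -0.1275},
  ],
  fingers=0,
)

```text
t: 0.9
eef_pos: [0.3471, 0.4467, 0.4256]
orientation: [1.286, 2.866, -0.001]
ft_force: [0.4, 0.3, -0.3]
finger_gap: 1.004
grasp_force: 0.0
```

arm_command(
  plan=[
    {"dp": [0.018, -0.045, 0], "turn": -0.1275},
    {"dp": [0.018, -0.045, 0], "turn": -0.1275},
    {"dp": [0.018, -0.045, 0], "turn": -0.1275},
    {"dp": [0.018, -0.045, 0], "turn": -0.1275},
    {"dp": [0.018, -0.045, 0], "turn": -0.1275},
    {"dp": [0.018, -0.045, 0], "turn": -0.1275},
    {"dp": [0.018, -0.045, 0], "turn": -0.1275},
    {"dp": [0.018, -0.045, 0], "turn": -0.1275},
  ],
)

```text
t: 1.7
eef_pos: [0.4907, 0.0865, 0.4258]
orientation: [-2.522, -1.873, 0.0]
ft_force: [1.2, -0.2, -0.1]
finger_gap: 1.002
grasp_force: 0.0
```

arm_command(
  plan=[
    {"dp": [0.005, -0.045, 0], "turn": -0.1275},
    {"dp": [0.005, -0.045, 0], "turn": -0.1275},
    {"dp": [0.005, -0.045, 0], "turn": -0.1275},
    {"dp": [0.005, -0.045, 0], "turn": -0.1275},
    {"dp": [0.005, -0.045, 0], "turn": -0.1275},
    {"dp": [0.005, -0.045, 0], "turn": -0.1275},
    {"dp": [0.005, -0.045, -0.03], "turn": -0.1275},
    {"dp": [0.005, -0.045, -0.03], "turn": -0.1275},
  ],
)

```text
t: 2.5
eef_pos: [0.5301, -0.2663, 0.3703]
orientation: [3.115, 0.403, 0.002]
ft_force: [1.3, -0.1, -0.7]
finger_gap: 1.003
grasp_force: 0.0
```

```bash
cat >> h.py <<'E'
def grabw():
    p=viewer.camera_params("wrist"); return p, viewer.grab_frame("wrist")
def fproj(p,X):
    c=np.atleast_2d(X)@np.array(p["R"]).T+p["t"]; K=np.array(p["mtx"])
    rr=np.hypot(c[:,0],c[:,1]); th=np.arctan2(rr,c[:,2]); d=c[:,:2]/np.maximum(rr,1e-9)[:,None]*th[:,None]
    return d*[K[0,0],K[1,1]]+K[:2,2]
def fback(p,uv,z):
    K=np.array(p["mtx"]); d=(np.array(uv)-K[:2,2])/[K[0,0],K[1,1]]; th=np.linalg.norm(d)
    v=np.r_[d/th*np.sin(th),np.cos(th)]; R=np.array(p["R"]); v=R.T@v; c=-R.T@p["t"]
    return c+v*(z-c[2])/v[2]
E
python3 - <<'E'
from h import *
import pickle
for _ in range(3): telemetry.sense()
p,im=grabw(); pickle.dump((p,im),open("w1.pkl","wb"))
print({k:np.round(v,4).tolist() for k,v in p.items()}, -np.array(p["R"]).T@p["t"])
im=np.ascontiguousarray(im[:,:,::-1])
x,y,yaw=.564,-.335,.263; X,Y=.4934,-.1789
for c in (circ(x,y,.029,.03),bar(x,y,yaw),circ(X,Y,.0995,.0155),circ(X,Y,.0745,.039)): 
    q=fproj(p,c); print(q.mean(0)); cv2.polylines(im,[q.astype(np.int32)],True,(0,0,255),1)
cv2.imwrite("pics/w1.png",im)
E
```

```text
{'mtx': [[371.6483, 0.0, 317.106], [0.0, 371.6483, 235.9126], [0.0, 0.0, 1.0]], 'R': [[0.2534, -0.9674, 0.0012], [-0.9223, -0.2412, 0.302], [-0.2919, -0.0776, -0.9533]], 't': [-0.3932, 0.3335, 0.6764]} [ 0.60460231 -0.24738914  0.5445142 ]
[369.90293942 166.07552443]
[372.58252243 168.68089403]
[240.41366047 196.56865432]
[244.4921539  192.28042995]
```

View pics/w1.png

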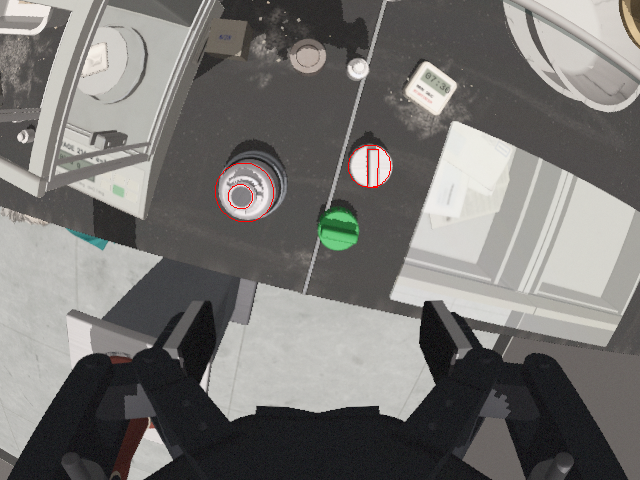

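The wrist view shows the cap at (371,166) and the jar at (244,192), and both match the overlay. I'll take one enlarged check.

Run:
```python
from h import *
import pickle
p,im=pickle.load(open("w1.pkl","rb"))
def fc(cv,cx,cy,w=56,h=60,k=7):
    o=cv2.resize(np.ascontiguousarray(im[cy-h//2:cy+h//2,cx-w//2:cx+w//2,::-1]),None,fx=k,fy=k,interpolation=cv2.INTER_CUBIC)
    for c in cv: cv2.polylines(o,[((fproj(p,c)-[cx-w//2,cy-h//2]+.5)*k).astype(np.int32)],True,(0,0,255),1)
    return o
x,y,yaw=.564,-.335,.263; X,Y=.4934,-.1789
a=fc([circ(x,y,.029,.03),circ(x,y,0,.03),bar(x,y,yaw)],371,168)
b=fc([circ(X,Y,.0995,.0155),circ(X,Y,.0965,.0185),circ(X,Y,.0745,.039)],245,190)
t=cv2.imread("pics/side0.png")[:,:,::-1]
c=crop("side",t,[(circ(X,Y,.0995,.0155),(0,0,255)),(circ(X,Y,.0965,.0185),(255,0,0))],253,250,56,40,7)
o=np.hstack([a,b]);o=cv2.resize(o,None,fx=.9,fy=.9)
cv2.imwrite("pics/w1c.png",np.vstack([o[:,:706],cv2.copyMakeBorder(c[60:240],0,0,0,o[:,:706].shape[1]-c.shape[1],0)]))
```

```text
(no output)
```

View pics/w1c.png

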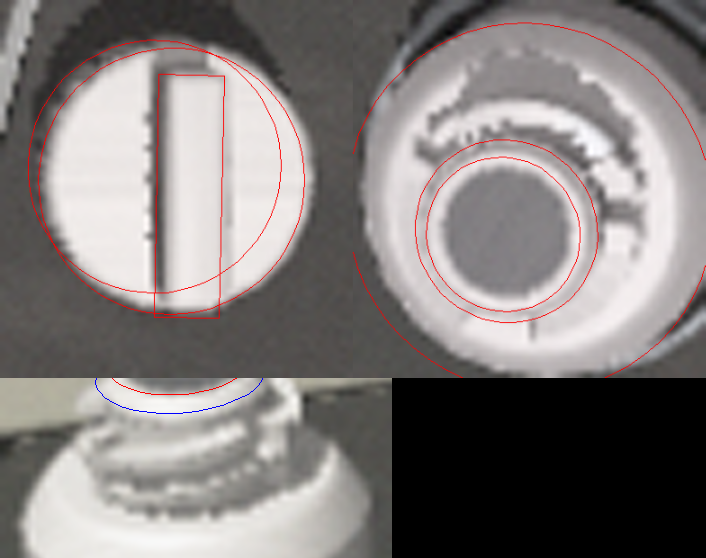

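Wrist fit: the cap is about 1 mm to the right of the model, and the mouth is dead on. I'll use cap (0.565, -0.336) and mouth (0.4935, -0.179), and go above the cap.

arm_command(
  plan=[
    {"dp": [0.006, -0.011, -0.045], "turn": 0},
    {"dp": [0.006, -0.011, -0.045], "turn": 0},
    {"dp": [0.006, -0.011, -0.045], "turn": 0},
    {"dp": [0.006, -0.011, -0.045], "turn": 0},
    {"dp": [0.006, -0.011, -0.045], "turn": 0},
    {"dp": [0.005, -0.011, -0.04], "turn": 0},
    {"dp": [0, 0, 0], "turn": 0},
    {"dp": [0, 0, 0], "turn": 0},
  ],
)

```text
t: 3.35
eef_pos: [0.5646, -0.3302, 0.1054]
orientation: [-3.114, -0.411, 0.002]
ft_force: [0.7, -0.1, 0.4]
finger_gap: 0.998
grasp_force: 0.0
```

Run:
```python
from h import *
s=telemetry.sense();print(s["eef_pos"],s["orientation"],s["joint_positions"],s["ft_force"],s["wrist_torque"])
```

```text
[ 0.56459141 -0.33017772  0.1053793 ] [-3.11352334e+00 -4.11038262e-01  2.32484916e-03] [ 0.15778847  0.79211731  0.62478672  1.53084263 -0.5204748   0.99144659
 -0.37675523] [ 0.7319115  -0.09991935  0.35675227] [ 0.03147525 -0.02651656  0.02828948]
```

arm_command(
  plan=[
    {"dp": [0, -0.0055, -0.02], "turn": 0},
    {"dp": [0, 0, -0.02], "turn": 0},
    {"dp": [0, 0, -0.018], "turn": 0},
    {"dp": [0, 0, -0.01], "turn": 0},
    {"dp": [0, 0, -0.005], "turn": 0},
    {"dp": [0, 0, 0], "turn": 0},
    {"dp": [0, 0, 0], "turn": 0},
    {"dp": [0, 0, 0], "turn": 0},
  ],
)

```text
t: 4.15
eef_pos: [0.5655, -0.3365, 0.034]
orientation: [3.113, 0.411, 0.002]
ft_force: [1.1, -0.3, -1.2]
finger_gap: 1.001
grasp_force: 0.0
```

Close while coming down 1 mm.

arm_command(
  plan=[
    {"dp": [0, 0, -0.001], "turn": 0},
    {"dp": [0, 0, 0], "turn": 0},
    {"dp": [0, 0, 0], "turn": 0},
    {"dp": [0, 0, 0], "turn": 0},
    {"dp": [0, 0, 0], "turn": 0},
    {"dp": [0, 0, 0], "turn": 0},
    {"dp": [0, 0, 0], "turn": 0},
    {"dp": [0, 0, 0], "turn": 0},
  ],
  fingers=1,
)

```text
t: 4.95
eef_pos: [0.5649, -0.336, 0.0317]
orientation: [-3.115, -0.411, 0.0]
ft_force: [0.1, 0.4, -0.6]
finger_gap: 0.0
grasp_force: 0.0
```

Run:
```python
from h import *
s=telemetry.sense();print(s["eef_pos"],s["finger_gap"],s["grasp_force"])
a=viewer.grab_frame("top");b=viewer.grab_frame("side"); p,w=grabw()
A=crop("top",a,[],370,245,100,100,4);B=crop("side",b,[],338,310,100,100,4)
C=cv2.resize(w[180:480,120:520,::-1],(400,200)) if 0 else w[200:400,120:520,::-1]
C=np.hstack([C,w[0:200,120:520,::-1]])
cv2.imwrite("pics/g1.png",np.vstack([np.hstack([A,B]),C]))
```

```text
[ 0.56485752 -0.33601051  0.03173697] 0.000269302027209127 0.0
```

View pics/g1.png

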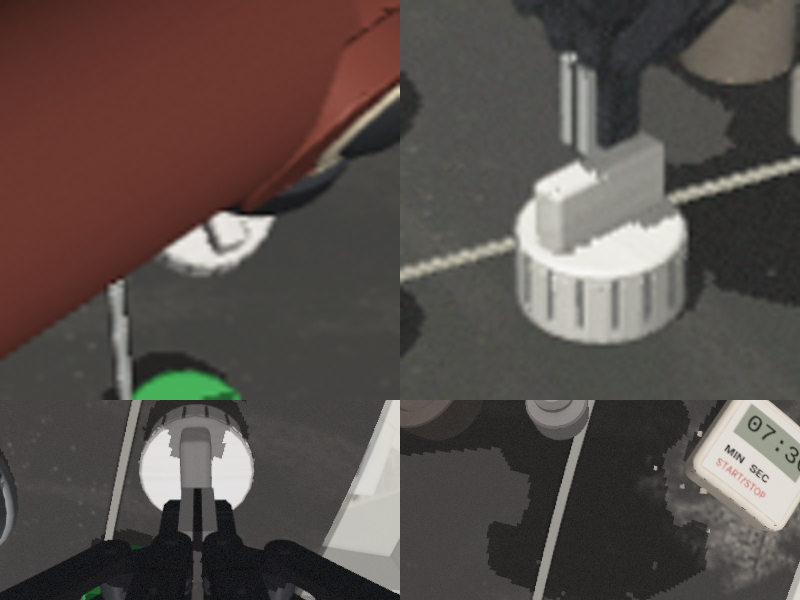

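The shut fingers are beside or above the bar, at about (333,295) in the side image, so nothing is gripped. I'll check where the tips really are.

Run:
```python
from h import *
e=np.array([.5649,-.336,.0317])
print("side proj",proj("side",e),proj("side",e+[0,0,.03]), "barctr", proj("side",[.565,-.336,.055]))
for z in(.0317,.055,.06,.065,.07,.08):print(z,back("side",(333,295),z))
p=viewer.camera_params("wrist"); print("wrist TCP px",fproj(p,e),"+19mm",fproj(p,e+[0,0,.019]),"+30",fproj(p,e+[0,0,.03]),"bar",fproj(p,bar(.565,-.336,.263)))
s=telemetry.sense(); print(s["joint_positions"])
```

```text
side proj [[337.32356768 313.46962904]] [[337.24886334 295.38155379]] barctr [[337.33049724 299.45840807]]
0.0317 [ 0.58034391 -0.29011271  0.0317    ]
0.055 [ 0.56458837 -0.32306026  0.055     ]
0.06 [ 0.56120735 -0.33013056  0.06      ]
0.065 [ 0.55782634 -0.33720085  0.065     ]
0.07 [ 0.55444532 -0.34427114  0.07      ]
0.08 [ 0.54768328 -0.35841172  0.08      ]
wrist TCP px [[315.58531761 276.16857817]] +19mm [[315.44906654 292.66593825]] +30 [[315.35806412 303.7916293 ]] bar [[298.93557507 242.45361444]
 [301.24162489 343.88799496]
 [330.11855279 343.85721941]
 [331.59026623 242.39194309]]
[ 0.19316991  0.87936662  0.57066926  1.57513524 -0.58028956  0.86196499
 -0.32341621]
```

The pads closed fully with the bar still in place, so the tips are about 25 mm higher than the reading suggests. I'll open partly, so the fingers sit over the disc on both sides of the bar, then lower gently and feel for the disc.

arm_command(
  plan=[
    {"dp": [0, 0, 0], "turn": 0},
    {"dp": [0, 0, 0], "turn": 0},
    {"dp": [0, 0, 0], "turn": 0},
    {"dp": [0, 0, 0], "turn": 0},
    {"dp": [0, 0, -0.002], "turn": 0},
    {"dp": [0, 0, -0.002], "turn": 0},
    {"dp": [0, 0, -0.002], "turn": 0},
    {"dp": [0, 0, 0], "turn": 0},
  ],
  fingers=0.6,
)

```text
t: 5.9
eef_pos: [0.5646, -0.3358, 0.0253]
orientation: [-3.114, -0.411, 0.001]
ft_force: [-0.3, 0.0, 0.8]
finger_gap: 0.402
grasp_force: 0.0
```

Run:
```python
from h import *
s=telemetry.sense();print(s["eef_pos"],s["finger_gap"],s["ft_force"])
b=viewer.grab_frame("side"); p,w=grabw()
B=crop("side",b,[],338,300,80,100,5)
C=cv2.resize(np.ascontiguousarray(w[200:360,240:400,::-1]),None,fx=2.5,fy=2.5)
B=np.vstack([B,B[:0]]);C=cv2.copyMakeBorder(C,0,100,0,0,0)
cv2.imwrite("pics/g2.png",np.hstack([B,C]))
```

```text
[ 0.56461737 -0.33577237  0.02527674] 0.40196148108988744 [-0.31895775  0.02876092  0.78214306]
```

View pics/g2.png

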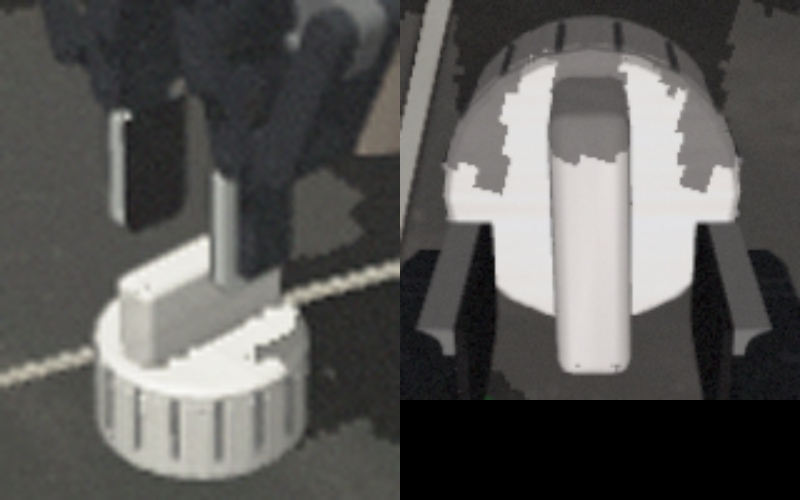

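The fingers straddle the bar, centred on it. In the side view the tips are at about (344,307), well above the disc even though the reading is below 29 mm. I'll lower slowly and watch the force.

arm_command(
  plan=[
    {"dp": [0, 0, -0.001], "turn": 0},
    {"dp": [0, 0, -0.001], "turn": 0},
    {"dp": [0, 0, -0.001], "turn": 0},
    {"dp": [0, 0, -0.001], "turn": 0},
    {"dp": [0, 0, -0.001], "turn": 0},
    {"dp": [0, 0, -0.001], "turn": 0},
    {"dp": [0, 0, -0.001], "turn": 0},
    {"dp": [0, 0, -0.001], "turn": 0},
  ],
)

```text
t: 6.8
eef_pos: [0.5648, -0.336, 0.0177]
orientation: [-3.115, -0.411, 0.0]
ft_force: [-0.1, -0.6, 0.5]
finger_gap: 0.4
grasp_force: 0.0
```

Run:
```python
from h import *
import pickle
s=telemetry.sense();print(s["eef_pos"],s["ft_force"])
# compare wrist camera pose with image: solve camera pose offset from cap disc silhouette (bright) 
p,w=grabw(); pickle.dump((p,w),open("w2.pkl","wb"))
b=viewer.grab_frame("side"); cv2.imwrite("pics/s2.png",b[:,:,::-1])
g=w.min(2); m=(g>185).astype(np.uint8); m[:, :260]=0;m[:,380:]=0
for r in range(200,360,8):
    c=np.where(m[r])[0]; print(r,(c.min(),c.max()) if len(c) else None,end=' ')
print(fproj(p,circ(.565,-.336,.029,.03))[::6].round(0).tolist())
```

```text
[ 0.56484713 -0.33603572  0.01765578] [-0.12954741 -0.55876735  0.45955077]
200 None 208 None 216 None 224 None 232 (np.int64(296), np.int64(337)) 240 (np.int64(290), np.int64(342)) 248 (np.int64(284), np.int64(346)) 256 (np.int64(282), np.int64(351)) 264 (np.int64(280), np.int64(352)) 272 (np.int64(282), np.int64(352)) 280 (np.int64(260), np.int64(374)) 288 (np.int64(260), np.int64(353)) 296 (np.int64(278), np.int64(356)) 304 (np.int64(278), np.int64(356)) 312 (np.int64(279), np.int64(355)) 320 (np.int64(279), np.int64(355)) 328 (np.int64(287), np.int64(345)) 336 (np.int64(305), np.int64(327)) 344 (np.int64(305), np.int64(328)) 352 (np.int64(305), np.int64(327)) [[332.0, 228.0], [291.0, 230.0], [261.0, 255.0], [255.0, 290.0], [271.0, 320.0], [304.0, 336.0], [340.0, 333.0], [368.0, 311.0], [377.0, 277.0], [361.0, 244.0]]
```

arm_command(
  plan=[
    {"dp": [0, 0, -0.001], "turn": 0},
    {"dp": [0, 0, -0.001], "turn": 0},
    {"dp": [0, 0, -0.001], "turn": 0},
    {"dp": [0, 0, -0.001], "turn": 0},
    {"dp": [0, 0, -0.001], "turn": 0},
    {"dp": [0, 0, 0], "turn": 0},
    {"dp": [0, 0, 0], "turn": 0},
    {"dp": [0, 0, 0], "turn": 0},
  ],
)

```text
t: 7.7
eef_pos: [0.5649, -0.3361, 0.0128]
orientation: [3.115, 0.411, 0.0]
ft_force: [-0.6, 0.4, 0.1]
finger_gap: 0.397
grasp_force: 0.0
```

Run:
```python
from h import *
s=telemetry.sense();print(s["eef_pos"],s["ft_force"])
b=viewer.grab_frame("side"); 
A=crop("side",b,[],338,300,80,80,5); cv2.imwrite("pics/g3.png",A)
```

```text
[ 0.56489764 -0.33605636  0.01281887] [-0.56797963  0.43431703  0.06614668]
```

View pics/g3.png

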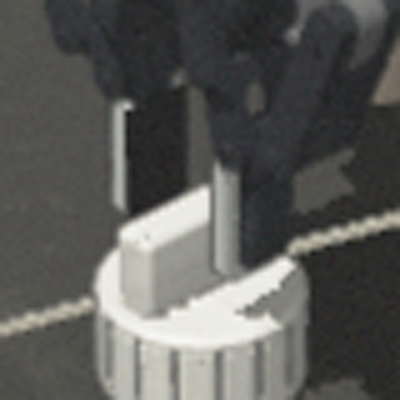

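The tips are beside the bar, at (344,315) in the image, and still about 14 mm above the disc. I'll go 6 mm lower and close.

arm_command(
  plan=[
    {"dp": [0, 0, -0.001], "turn": 0},
    {"dp": [0, 0, -0.001], "turn": 0},
    {"dp": [0, 0, -0.001], "turn": 0},
    {"dp": [0, 0, -0.001], "turn": 0},
    {"dp": [0, 0, -0.001], "turn": 0},
    {"dp": [0, 0, -0.001], "turn": 0},
    {"dp": [0, 0, 0], "turn": 0},
    {"dp": [0, 0, 0], "turn": 0},
  ],
)

```text
t: 8.55
eef_pos: [0.5649, -0.336, 0.0067]
orientation: [-3.115, -0.411, 0.0]
ft_force: [0.3, -1.0, -0.1]
finger_gap: 0.399
grasp_force: 0.0
```

arm_command(
  plan=[
    {"dp": [0, 0, 0], "turn": 0},
    {"dp": [0, 0, 0], "turn": 0},
    {"dp": [0, 0, 0], "turn": 0},
    {"dp": [0, 0, 0], "turn": 0},
    {"dp": [0, 0, 0], "turn": 0},
    {"dp": [0, 0, 0], "turn": 0},
    {"dp": [0, 0, 0], "turn": 0},
    {"dp": [0, 0, 0], "turn": 0},
  ],
  fingers=1,
)

```text
t: 9.35
eef_pos: [0.565, -0.3362, 0.007]
orientation: [3.114, 0.411, 0.001]
ft_force: [0.1, -0.2, 1.9]
finger_gap: 0.148
grasp_force: 60.3
```

Gripped: 12.6 mm opening, 60 N, and cap underside = eef z - 7 mm. I'll lift, carry over the jar and pre-turn +0.6 rad to leave joint range.

arm_command(
  plan=[
    {"dp": [0, 0, 0.03], "turn": 0},
    {"dp": [0, 0, 0.045], "turn": 0},
    {"dp": [0, 0, 0.045], "turn": 0},
    {"dp": [-0.018, 0.039, 0.008], "turn": 0.12},
    {"dp": [-0.018, 0.039, 0], "turn": 0.12},
    {"dp": [-0.018, 0.039, 0], "turn": 0.12},
    {"dp": [-0.0175, 0.039, 0], "turn": 0.12},
    {"dp": [0, 0, 0], "turn": 0.12},
  ],
)

```text
t: 10.15
eef_pos: [0.4895, -0.1712, 0.133]
orientation: [-2.835, -1.326, 0.005]
ft_force: [0.1, -0.8, -2.3]
finger_gap: 0.145
grasp_force: 59.8
```

Run:
```python
from h import *
s=telemetry.sense();print({k:np.round(s[k],4).tolist() for k in("t","eef_pos","orientation","joint_positions","ft_force","wrist_torque","finger_gap")})
p,w=grabw(); b=viewer.grab_frame("side");a=viewer.grab_frame("top")
e=s["eef_pos"]; x,y=.4934,-.1789
A=crop("side",b,[(circ(x,y,.0995,.0185),(0,0,255)),(circ(e[0],e[1],e[2]-.007,.03),(255,0,0)),(circ(e[0],e[1],e[2]+.022,.03),(0,255,0))],253,235,80,100,5)
K=np.ascontiguousarray(w[190:350,237:397,::-1])
C=cv2.resize(K,None,fx=2.5,fy=2.5)
for c in (circ(e[0],e[1],e[2]+.022,.03),):
    cv2.polylines(C,[((fproj(p,c)-[237,190]+.5)*2.5).astype(np.int32)],True,(0,0,255),1)
cv2.imwrite("pics/h1.png",np.hstack([A,cv2.copyMakeBorder(C,0,100,0,0,0)]))
```

```text
{'t': 10.15, 'eef_pos': [0.4895, -0.1712, 0.133], 'orientation': [-2.835, -1.3263, 0.0049], 'joint_positions': [-0.0353, 0.544, 0.5043, 1.8876, -0.3598, 0.8112, -0.0334], 'ft_force': [0.1391, -0.8341, -2.2993], 'wrist_torque': [-0.0246, -0.1192, -0.0135], 'finger_gap': 0.1449}
```

View pics/h1.png

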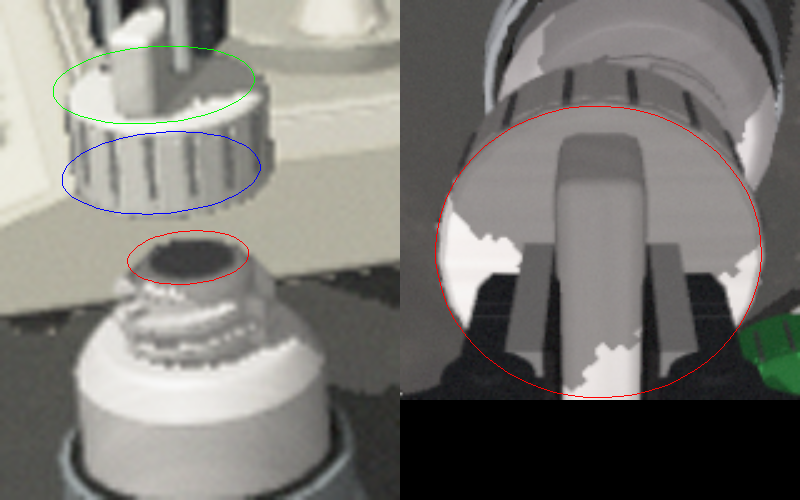

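In the side image the cap hangs level above the jar neck, centred at about (287,220), with the neck at (291,232). The wrist view shows the cap centred on the tool within about 1 mm. The arm was still settling at that point. I'll settle and correct.

arm_command(
  plan=[
    {"dp": [0, 0, 0], "turn": 0},
    {"dp": [0, 0, 0], "turn": 0},
    {"dp": [0, 0, -0.005], "turn": 0},
    {"dp": [0, 0, -0.005], "turn": 0},
    {"dp": [0, 0, -0.003], "turn": 0},
    {"dp": [0, 0, 0], "turn": 0},
    {"dp": [0, 0, 0], "turn": 0},
    {"dp": [0, 0, 0], "turn": 0},
  ],
)

```text
t: 11.1
eef_pos: [0.4935, -0.1801, 0.1219]
orientation: [2.854, 1.313, 0.0]
ft_force: [0.5, -0.5, -1.6]
finger_gap: 0.147
grasp_force: 59.8
```

```bash
cat > st.py <<'E'
from workcell import telemetry
import numpy as np
from scipy.spatial.transform import Rotation as R
s=telemetry.sense(); M=R.from_rotvec(s["orientation"]).as_matrix()
z=s["eef_pos"][2]
print("t",round(s["t"],2),"p",np.round(s["eef_pos"],4),"lug-thread mm",round((z-.007+.004-.093)*1e3,1),"psi",round(np.degrees(np.arctan2(M[1,1],M[0,1])),1),"F",np.round(s["ft_force"],1),"T",np.round(s["wrist_torque"],3),"q7",round(s["joint_positions"][6],2),"gap",round(s["finger_gap"],3))
E
python3 st.py
```

```text
t 11.1 p [ 0.4935 -0.1801  0.1219] lug-thread mm 25.9 psi -40.6 F [ 0.5 -0.5 -1.6] T [-0.008 -0.032 -0.009] q7 -0.02 gap 0.147
```

arm_command(
  plan=[
    {"dp": [0, 0.001, -0.005], "turn": 0},
    {"dp": [0, 0, -0.005], "turn": 0},
    {"dp": [0, 0, -0.004], "turn": 0},
    {"dp": [0, 0, -0.002], "turn": 0},
    {"dp": [0, 0, -0.002], "turn": 0},
    {"dp": [0, 0, -0.001], "turn": 0},
    {"dp": [0, 0, 0], "turn": 0},
    {"dp": [0, 0, 0], "turn": 0},
  ],
)

```text
t: 11.9
eef_pos: [0.4935, -0.1791, 0.1029]
orientation: [2.854, 1.313, 0.0]
ft_force: [-1.1, -0.6, -2.3]
finger_gap: 0.147
grasp_force: 59.9
```

```bash
python3 st.py
```

```text
t 11.9 p [ 0.4935 -0.1791  0.1029] lug-thread mm 6.9 psi -40.6 F [-1.1 -0.6 -2.3] T [-0.028  0.018  0.026] q7 -0.01 gap 0.147
```

Clear so far: the lugs are at mouth level. I'll lower gently.

arm_command(
  plan=[
    {"dp": [0, 0, -0.001], "turn": 0},
    {"dp": [0, 0, -0.001], "turn": 0},
    {"dp": [0, 0, -0.001], "turn": 0},
    {"dp": [0, 0, -0.001], "turn": 0},
    {"dp": [0, 0, -0.001], "turn": 0},
    {"dp": [0, 0, 0], "turn": 0},
    {"dp": [0, 0, 0], "turn": 0},
    {"dp": [0, 0, 0], "turn": 0},
  ],
)

```text
t: 12.7
eef_pos: [0.4934, -0.1791, 0.0978]
orientation: [2.854, 1.313, 0.0]
ft_force: [-0.3, -0.5, -2.7]
finger_gap: 0.146
grasp_force: 59.9
```

```bash
python3 st.py
```

```text
t 12.7 p [ 0.4934 -0.1791  0.0978] lug-thread mm 1.8 psi -40.6 F [-0.3 -0.5 -2.7] T [-0.012  0.    -0.041] q7 -0.0 gap 0.146
```

arm_command(
  plan=[
    {"dp": [0, 0, -0.0005], "turn": 0},
    {"dp": [0, 0, -0.0005], "turn": 0},
    {"dp": [0, 0, -0.0005], "turn": 0},
    {"dp": [0, 0, -0.0005], "turn": 0},
    {"dp": [0, 0, -0.0005], "turn": 0},
    {"dp": [0, 0, -0.0005], "turn": 0},
    {"dp": [0, 0, 0], "turn": 0},
    {"dp": [0, 0, 0], "turn": 0},
  ],
)

```text
t: 13.5
eef_pos: [0.4935, -0.1792, 0.0948]
orientation: [2.854, 1.313, 0.0]
ft_force: [-0.4, 0.4, -1.5]
finger_gap: 0.147
grasp_force: 59.8
```

```bash
python3 st.py
```

```text
t 13.5 p [ 0.4935 -0.1792  0.0948] lug-thread mm -1.2 psi -40.6 F [-0.4  0.4 -1.5] T [-0.126 -0.048  0.046] q7 -0.0 gap 0.147
```

arm_command(
  plan=[
    {"dp": [0, 0, -0.0005], "turn": 0},
    {"dp": [0, 0, -0.0005], "turn": 0},
    {"dp": [0, 0, -0.0005], "turn": 0},
    {"dp": [0, 0, -0.0005], "turn": 0},
    {"dp": [0, 0, -0.0005], "turn": 0},
    {"dp": [0, 0, 0], "turn": 0},
    {"dp": [0, 0, 0], "turn": 0},
    {"dp": [0, 0, 0], "turn": 0},
  ],
)

```text
t: 14.3
eef_pos: [0.4933, -0.1789, 0.0922]
orientation: [-2.854, -1.313, 0.0]
ft_force: [0.7, 0.6, -1.7]
finger_gap: 0.148
grasp_force: 59.8
```

```bash
python3 st.py
```

```text
t 14.3 p [ 0.4933 -0.1789  0.0922] lug-thread mm -3.8 psi -40.6 F [ 0.7  0.6 -1.7] T [ 0.029 -0.111  0.026] q7 0.0 gap 0.148
```

arm_command(
  plan=[
    {"dp": [0, 0, -0.0005], "turn": 0},
    {"dp": [0, 0, -0.0005], "turn": 0},
    {"dp": [0, 0, -0.0005], "turn": 0},
    {"dp": [0, 0, -0.0005], "turn": 0},
    {"dp": [0, 0, 0], "turn": 0},
    {"dp": [0, 0, 0], "turn": 0},
    {"dp": [0, 0, 0], "turn": 0},
    {"dp": [0, 0, 0], "turn": 0},
  ],
)

```text
t: 15.1
eef_pos: [0.4934, -0.179, 0.0903]
orientation: [-2.854, -1.313, -0.0]
ft_force: [-0.0, -0.0, -2.4]
finger_gap: 0.149
grasp_force: 59.9
```

```bash
python3 st.py
```

```text
t 15.1 p [ 0.4934 -0.179   0.0903] lug-thread mm -5.7 psi -40.6 F [-0.  -0.  -2.4] T [-0.015 -0.004  0.016] q7 0.0 gap 0.149
```

arm_command(
  plan=[
    {"dp": [0, 0, -0.0005], "turn": 0},
    {"dp": [0, 0, -0.0005], "turn": 0},
    {"dp": [0, 0, -0.0005], "turn": 0},
    {"dp": [0, 0, -0.0005], "turn": 0},
    {"dp": [0, 0, 0], "turn": 0},
    {"dp": [0, 0, 0], "turn": 0},
    {"dp": [0, 0, 0], "turn": 0},
    {"dp": [0, 0, 0], "turn": 0},
  ],
)

```text
t: 15.9
eef_pos: [0.4936, -0.1791, 0.0884]
orientation: [2.854, 1.313, 0.001]
ft_force: [0.3, -0.0, 1.0]
finger_gap: 0.149
grasp_force: 60.2
```

```bash
python3 st.py
```

```text
t 15.9 p [ 0.4936 -0.1791  0.0884] lug-thread mm -7.6 psi -40.6 F [ 0.3 -0.   1. ] T [-0.026 -0.03   0.013] q7 0.01 gap 0.149
```

There is about 3 N of contact at -6.4 to -7.6 mm, which looks like a start hit by chance. I'll back off a few degrees to test for the stop.

arm_command(
  plan=[
    {"dp": [0, 0, 0], "turn": 0.02},
    {"dp": [0, 0, 0], "turn": 0.02},
    {"dp": [0, 0, 0], "turn": 0.02},
    {"dp": [0, 0, 0], "turn": 0.02},
    {"dp": [0, 0, 0], "turn": 0.02},
    {"dp": [0, 0, 0], "turn": 0},
    {"dp": [0, 0, 0], "turn": 0},
    {"dp": [0, 0, 0], "turn": 0},
  ],
)

```text
t: 16.7
eef_pos: [0.4934, -0.1791, 0.0883]
orientation: [2.785, 1.454, -0.0]
ft_force: [-0.2, 0.0, 0.9]
finger_gap: 0.146
grasp_force: 60.3
```

```bash
python3 st.py
```

```text
t 16.7 p [ 0.4934 -0.1791  0.0883] lug-thread mm -7.7 psi -34.9 F [-0.2  0.   0.9] T [-0.099  0.021 -0.026] q7 0.08 gap 0.146
```

arm_command(
  plan=[
    {"dp": [0, 0, 0], "turn": 0.02},
    {"dp": [0, 0, 0], "turn": 0.02},
    {"dp": [0, 0, 0], "turn": 0.02},
    {"dp": [0, 0, 0], "turn": 0.02},
    {"dp": [0, 0, 0], "turn": 0.02},
    {"dp": [0, 0, 0], "turn": 0.02},
    {"dp": [0, 0, 0], "turn": 0},
    {"dp": [0, 0, 0], "turn": 0},
  ],
)

```text
t: 17.5
eef_pos: [0.4934, -0.179, 0.0883]
orientation: [-2.693, -1.618, -0.0]
ft_force: [0.9, -0.1, 1.2]
finger_gap: 0.144
grasp_force: 60.3
```

```bash
python3 st.py
```

```text
t 17.5 p [ 0.4934 -0.179   0.0883] lug-thread mm -7.7 psi -28.0 F [ 0.9 -0.1  1.2] T [-0.069  0.001 -0.05 ] q7 0.17 gap 0.144
```

arm_command(
  plan=[
    {"dp": [0, 0, 0], "turn": 0.025},
    {"dp": [0, 0, 0], "turn": 0.025},
    {"dp": [0, 0, 0], "turn": 0.025},
    {"dp": [0, 0, 0], "turn": 0.025},
    {"dp": [0, 0, 0], "turn": 0},
    {"dp": [0, 0, 0], "turn": 0},
    {"dp": [0, 0, 0], "turn": 0},
    {"dp": [0, 0, 0], "turn": 0},
  ],
)

```text
t: 18.3
eef_pos: [0.4939, -0.1793, 0.0884]
orientation: [2.608, 1.75, 0.001]
ft_force: [1.6, -1.0, 0.3]
finger_gap: 0.149
grasp_force: 60.2
```

```bash
python3 st.py
```

```text
t 18.3 p [ 0.4939 -0.1793  0.0884] lug-thread mm -7.6 psi -22.3 F [ 1.6 -1.   0.3] T [-0.341 -0.511 -0.201] q7 0.24 gap 0.149
```

Hard stop felt anticlockwise at -22 deg, so the lugs are in a start. Now I'll go forward clockwise, following the thread down.

arm_command(
  plan=[
    {"dp": [0, 0, 0], "turn": -0.06},
    {"dp": [0, 0, 0], "turn": -0.06},
    {"dp": [0, 0, 0], "turn": -0.06},
    {"dp": [0, 0, -0.0002], "turn": -0.06},
    {"dp": [0, 0, -0.0002], "turn": -0.06},
    {"dp": [0, 0, -0.0002], "turn": -0.06},
    {"dp": [0, 0, 0], "turn": 0},
    {"dp": [0, 0, 0], "turn": 0},
  ],
)

```text
t: 19.1
eef_pos: [0.4933, -0.1783, 0.0877]
orientation: [-2.877, -1.258, 0.0]
ft_force: [1.8, 0.4, 2.1]
finger_gap: 0.148
grasp_force: 60.5
```

```bash
python3 st.py
```

```text
t 19.1 p [ 0.4933 -0.1783  0.0877] lug-thread mm -8.3 psi -42.8 F [1.8 0.4 2.1] T [ 0.103 -0.312 -0.008] q7 -0.02 gap 0.148
```

arm_command(
  plan=[
    {"dp": [0, 0, -0.0002], "turn": -0.06},
    {"dp": [0, 0, -0.0002], "turn": -0.06},
    {"dp": [0, 0, -0.0002], "turn": -0.06},
    {"dp": [0, 0, -0.0002], "turn": -0.06},
    {"dp": [0, 0, -0.0002], "turn": -0.06},
    {"dp": [0, 0, -0.0002], "turn": -0.06},
    {"dp": [0, 0, 0], "turn": 0},
    {"dp": [0, 0, 0], "turn": 0},
  ],
)

```text
t: 19.9
eef_pos: [0.4929, -0.1783, 0.0864]
orientation: [-3.056, -0.722, 0.001]
ft_force: [-0.1, 0.8, 3.2]
finger_gap: 0.146
grasp_force: 60.5
```

```bash
python3 st.py
```

```text
t 19.9 p [ 0.4929 -0.1783  0.0864] lug-thread mm -9.6 psi -63.4 F [-0.1  0.8  3.2] T [ 0.344 -0.052 -0.06 ] q7 -0.29 gap 0.146
```

arm_command(
  plan=[
    {"dp": [0, 0, -0.0002], "turn": -0.06},
    {"dp": [0, 0, -0.0002], "turn": -0.06},
    {"dp": [0, 0, -0.0002], "turn": -0.06},
    {"dp": [0, 0, -0.0002], "turn": -0.06},
    {"dp": [0, 0, -0.0002], "turn": -0.06},
    {"dp": [0, 0, -0.0002], "turn": -0.06},
    {"dp": [0, 0, 0], "turn": 0},
    {"dp": [0, 0, 0], "turn": 0},
  ],
)

```text
t: 20.7
eef_pos: [0.4927, -0.1786, 0.085]
orientation: [-3.136, -0.164, 0.002]
ft_force: [0.3, 1.2, 2.8]
finger_gap: 0.147
grasp_force: 60.4
```

```bash
python3 st.py
```

```text
t 20.7 p [ 0.4927 -0.1786  0.085 ] lug-thread mm -11.0 psi -84.0 F [0.3 1.2 2.8] T [ 0.31   0.119 -0.003] q7 -0.56 gap 0.147
```

arm_command(
  plan=[
    {"dp": [0, 0, -0.0002], "turn": -0.06},
    {"dp": [0, 0, -0.0002], "turn": -0.06},
    {"dp": [0, 0, -0.0002], "turn": -0.06},
    {"dp": [0, 0, -0.0002], "turn": -0.06},
    {"dp": [0, 0, -0.0002], "turn": -0.05},
    {"dp": [0, 0, 0], "turn": 0},
    {"dp": [0, 0, 0], "turn": 0},
    {"dp": [0, 0, 0], "turn": 0},
  ],
)

```text
t: 21.5
eef_pos: [0.493, -0.1793, 0.0842]
orientation: [3.128, -0.293, -0.001]
ft_force: [-1.6, -0.3, 0.7]
finger_gap: 0.146
grasp_force: 60.3
```

```bash
python3 st.py
```

```text
t 21.5 p [ 0.493  -0.1793  0.0842] lug-thread mm -11.8 psi -100.7 F [-1.6 -0.3  0.7] T [-0.031  0.234  0.076] q7 -0.78 gap 0.146
```

arm_command(
  plan=[
    {"dp": [0, 0, -0.0003], "turn": -0.04},
    {"dp": [0, 0, -0.0003], "turn": -0.04},
    {"dp": [0, 0, -0.0002], "turn": -0.04},
    {"dp": [0, 0, -0.0002], "turn": -0.04},
    {"dp": [0, 0, 0], "turn": 0},
    {"dp": [0, 0, 0], "turn": 0},
    {"dp": [0, 0, 0], "turn": 0},
    {"dp": [0, 0, 0], "turn": 0},
  ],
)

```text
t: 22.3
eef_pos: [0.4937, -0.1793, 0.0834]
orientation: [3.094, -0.543, 0.001]
ft_force: [0.7, -0.7, 1.5]
finger_gap: 0.149
grasp_force: 60.4
```

```bash
python3 st.py
```

```text
t 22.3 p [ 0.4937 -0.1793  0.0834] lug-thread mm -12.6 psi -109.9 F [ 0.7 -0.7  1.5] T [-0.233 -0.088  0.008] q7 -0.91 gap 0.149
```

arm_command(
  plan=[
    {"dp": [0, 0, -0.0002], "turn": -0.03},
    {"dp": [0, 0, -0.0001], "turn": -0.03},
    {"dp": [0, 0, -0.0001], "turn": -0.03},
    {"dp": [0, 0, 0], "turn": 0},
    {"dp": [0, 0, 0], "turn": 0},
    {"dp": [0, 0, 0], "turn": 0},
    {"dp": [0, 0, 0], "turn": 0},
    {"dp": [0, 0, 0], "turn": 0},
  ],
)

```text
t: 23.1
eef_pos: [0.4932, -0.179, 0.0828]
orientation: [-3.066, 0.682, 0.001]
ft_force: [-1.1, -0.4, 1.8]
finger_gap: 0.153
grasp_force: 60.5
```

```bash
python3 st.py
```

```text
t 23.1 p [ 0.4932 -0.179   0.0828] lug-thread mm -13.2 psi -115.1 F [-1.1 -0.4  1.8] T [-0.112  0.216  0.023] q7 -0.98 gap 0.153
```

arm_command(
  plan=[
    {"dp": [0, 0, -0.0001], "turn": -0.03},
    {"dp": [0, 0, -0.0001], "turn": -0.03},
    {"dp": [0, 0, -0.0001], "turn": -0.03},
    {"dp": [0, 0, 0], "turn": 0},
    {"dp": [0, 0, 0], "turn": 0},
    {"dp": [0, 0, 0], "turn": 0},
    {"dp": [0, 0, 0], "turn": 0},
    {"dp": [0, 0, 0], "turn": 0},
  ],
)

```text
t: 23.9
eef_pos: [0.4936, -0.179, 0.0826]
orientation: [-3.033, 0.819, -0.001]
ft_force: [1.0, -0.2, 1.3]
finger_gap: 0.149
grasp_force: 60.4
```

```bash
python3 st.py
```

```text
t 23.9 p [ 0.4936 -0.179   0.0826] lug-thread mm -13.4 psi -120.2 F [ 1.  -0.2  1.3] T [-0.124 -0.052  0.014] q7 -1.05 gap 0.149
```

arm_command(
  plan=[
    {"dp": [0, 0, -0.0001], "turn": -0.03},
    {"dp": [0, 0, -0.0001], "turn": -0.03},
    {"dp": [0, 0, -0.0001], "turn": -0.03},
    {"dp": [0, 0, 0], "turn": 0},
    {"dp": [0, 0, 0], "turn": 0},
    {"dp": [0, 0, 0], "turn": 0},
    {"dp": [0, 0, 0], "turn": 0},
    {"dp": [0, 0, 0], "turn": 0},
  ],
)

```text
t: 24.7
eef_pos: [0.4935, -0.1786, 0.0822]
orientation: [-2.992, 0.954, 0.0]
ft_force: [1.5, 0.9, 2.3]
finger_gap: 0.146
grasp_force: 60.4
```

```bash
python3 st.py
```

```text
t 24.7 p [ 0.4935 -0.1786  0.0822] lug-thread mm -13.8 psi -125.4 F [1.5 0.9 2.3] T [ 0.248 -0.288  0.051] q7 -1.12 gap 0.146
```

arm_command(
  plan=[
    {"dp": [0, 0, 0], "turn": -0.02},
    {"dp": [0, 0, 0], "turn": -0.02},
    {"dp": [0, 0, 0], "turn": -0.02},
    {"dp": [0, 0, 0], "turn": 0},
    {"dp": [0, 0, 0], "turn": 0},
    {"dp": [0, 0, 0], "turn": 0},
    {"dp": [0, 0, 0], "turn": 0},
    {"dp": [0, 0, 0], "turn": 0},
  ],
)

```text
t: 25.5
eef_pos: [0.4935, -0.1787, 0.0822]
orientation: [-2.962, 1.044, -0.0]
ft_force: [1.7, 3.0, 1.9]
finger_gap: 0.147
grasp_force: 60.5
```

```bash
python3 st.py; python3 st.py
```

```text
t 25.5 p [ 0.4935 -0.1787  0.0822] lug-thread mm -13.8 psi -128.8 F [1.7 3.  1.9] T [ 0.717 -0.464  0.191] q7 -1.16 gap 0.147
t 25.5 p [ 0.4935 -0.1787  0.0822] lug-thread mm -13.8 psi -128.8 F [1.7 3.  1.9] T [ 0.717 -0.464  0.191] q7 -1.16 gap 0.147
```

The torque rises to 0.19 N m at 106 deg from the back stop, which is the home stop. One small nip to confirm.

arm_command(
  plan=[
    {"dp": [0, 0, 0], "turn": -0.01},
    {"dp": [0, 0, 0], "turn": -0.01},
    {"dp": [0, 0, 0], "turn": -0.01},
    {"dp": [0, 0, 0], "turn": -0.01},
    {"dp": [0, 0, 0], "turn": 0},
    {"dp": [0, 0, 0], "turn": 0},
    {"dp": [0, 0, 0], "turn": 0},
    {"dp": [0, 0, 0], "turn": 0},
  ],
)

```text
t: 26.3
eef_pos: [0.4934, -0.1787, 0.0822]
orientation: [-2.941, 1.103, 0.0]
ft_force: [1.3, 3.6, 1.4]
finger_gap: 0.15
grasp_force: 60.5
```

```bash
python3 st.py
```

```text
t 26.3 p [ 0.4934 -0.1787  0.0822] lug-thread mm -13.8 psi -131.1 F [1.3 3.6 1.4] T [ 0.937 -0.648  0.224] q7 -1.2 gap 0.15
```

arm_command(
  plan=[
    {"dp": [0, 0, 0], "turn": -0.01},
    {"dp": [0, 0, 0], "turn": -0.01},
    {"dp": [0, 0, 0], "turn": -0.01},
    {"dp": [0, 0, 0], "turn": 0},
    {"dp": [0, 0, 0], "turn": 0},
    {"dp": [0, 0, 0], "turn": 0},
    {"dp": [0, 0, 0], "turn": 0},
    {"dp": [0, 0, 0], "turn": 0},
  ],
)

```text
t: 27.1
eef_pos: [0.4934, -0.1787, 0.0822]
orientation: [-2.924, 1.147, 0.0]
ft_force: [3.2, 3.8, 2.2]
finger_gap: 0.146
grasp_force: 60.6
```

```bash
python3 st.py
```

```text
t 27.1 p [ 0.4934 -0.1787  0.0822] lug-thread mm -13.8 psi -132.8 F [3.2 3.8 2.2] T [ 1.124 -0.665  0.332] q7 -1.22 gap 0.146
```

The torque rises like the spring (0.33 N m). Corrected for press, the depth is about -12.2 mm, so it is home. I'll relax most of the twist and press, then open.

arm_command(
  plan=[
    {"dp": [0, 0, 0.0003], "turn": 0.02},
    {"dp": [0, 0, 0.0003], "turn": 0.02},
    {"dp": [0, 0, 0.0003], "turn": 0.02},
    {"dp": [0, 0, 0.0003], "turn": 0.01},
    {"dp": [0, 0, 0], "turn": 0},
    {"dp": [0, 0, 0], "turn": 0},
    {"dp": [0, 0, 0], "turn": 0},
    {"dp": [0, 0, 0], "turn": 0},
  ],
)

```text
t: 27.9
eef_pos: [0.4933, -0.1788, 0.0832]
orientation: [-2.963, 1.044, 0.0]
ft_force: [3.0, 3.5, -0.2]
finger_gap: 0.147
grasp_force: 60.2
```

```bash
python3 st.py
```

```text
t 27.9 p [ 0.4933 -0.1788  0.0832] lug-thread mm -12.8 psi -128.8 F [ 3.   3.5 -0.2] T [ 0.993 -0.696  0.129] q7 -1.17 gap 0.147
```

arm_command(
  plan=[
    {"dp": [0, 0, 0], "turn": 0},
    {"dp": [0, 0, 0], "turn": 0},
    {"dp": [0, 0, 0], "turn": 0},
    {"dp": [0, 0, 0], "turn": 0},
    {"dp": [0, 0, 0], "turn": 0},
    {"dp": [0, 0, 0], "turn": 0},
    {"dp": [0, 0, 0], "turn": 0},
    {"dp": [0, 0, 0], "turn": 0},
  ],
  fingers=0.5,
)

```text
t: 28.7
eef_pos: [0.4934, -0.179, 0.0835]
orientation: [2.963, -1.044, 0.0]
ft_force: [-0.5, -1.3, -1.0]
finger_gap: 0.496
grasp_force: 0.0
```

arm_command(
  plan=[
    {"dp": [0, 0, 0.005], "turn": 0},
    {"dp": [0, 0, 0.01], "turn": 0},
    {"dp": [0, 0, 0.02], "turn": 0},
    {"dp": [0, 0, 0.03], "turn": 0},
    {"dp": [0, 0, 0.03], "turn": 0},
    {"dp": [0, 0, 0.03], "turn": 0},
    {"dp": [0, 0, 0], "turn": 0},
    {"dp": [0, 0, 0], "turn": 0},
  ],
)

```text
t: 29.5
eef_pos: [0.4936, -0.1791, 0.2094]
orientation: [-2.962, 1.044, -0.003]
ft_force: [-0.5, -0.7, 0.5]
finger_gap: 0.5
grasp_force: 0.0
```

```bash
python3 st.py
python3 - <<'E'
from h import *
# numeric check: skirt/disc of cap at home vs predicted: underside .093-.012-.004=.077 -> disc top .106, bar top .132
b=viewer.grab_frame("side"); a=viewer.grab_frame("top"); p,w=grabw()
cv2.imwrite("pics/end_side.png",b[:,:,::-1]);cv2.imwrite("pics/end_top.png",a[:,:,::-1])
x,y=.4934,-.1789
for dz in(0,.006,):
  c=fproj(p,circ(x,y,.106+dz,.03)); q=proj("side",circ(x,y,.106+dz,.03)); print(dz,"wrist",c.min(0).round(1),c.max(0).round(1),"side",q.min(0).round(1),q.max(0).round(1))
r=int(proj("side",[x,y,.09])[0,0]); print(r,"side col gray",[int(v) for v in b[180:300:2,r-8].mean(1)],[int(v) for v in b[180:300:2,r+14].mean(1)])
E
```

```text
t 29.5 p [ 0.4936 -0.1791  0.2094] lug-thread mm 113.4 psi -128.8 F [-0.5 -0.7  0.5] T [ 0.073  0.034 -0.015] q7 -1.33 gap 0.5
0 wrist [277.2 184.3] [354.8 259. ] side [230.1 223.8] [269.5 241. ]
0.006 wrist [276.4 185.6] [355.6 261.8] side [229.7 220.3] [269.3 237.4]
250 side col gray [183, 186, 185, 181, 181, 183, 187, 189, 187, 185, 183, 181, 186, 186, 185, 214, 206, 201, 213, 235, 245, 202, 204, 199, 190, 193, 188, 176, 235, 233, 236, 244, 146, 128, 127, 131, 129, 138, 189, 180, 226, 240, 235, 234, 232, 188, 185, 183, 183, 183, 182, 186, 166, 47, 156, 125, 126, 126, 127, 125] [118, 163, 185, 184, 185, 186, 198, 158, 156, 160, 185, 186, 188, 192, 211, 195, 199, 199, 197, 207, 232, 199, 178, 186, 182, 184, 185, 177, 221, 228, 168, 99, 109, 105, 112, 108, 110, 135, 130, 203, 218, 213, 210, 209, 159, 148, 148, 147, 147, 146, 149, 147, 53, 94, 109, 104, 107, 107, 104, 100]
```

In the side image the cap's disc edge is at row ~243, against 241 predicted for home and 237 for 6 mm high. The cap is home and the gripper is clear.

```bash
python3 -c "
from workcell import ticket
print(ticket.close_job())"
```

```text
the job is handed in; nothing more can be done
None
```

The aluminium cap is screwed home on the jar (about -12 mm, hard stop felt at 0.33 N m) and released with the arm clear; the lugs landed in a start by chance, so backing met the stop with no separate click, and the job is handed in at about 30 s (verdict not shown).

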